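Stow the filter head and hold the viewer lid at its balance point

ROBOT

A 6-joint arm with a two-finger parallel gripper is mounted at the origin on the work surface. World frame = base frame: x ahead of the robot, y to its left, z up, the work surface at z = 0. Lengths are in m, angles in rad, forces in N, time in s.
With the tool pointing down it reaches from about 0.3 to 0.775 m from the base axis. Payload 14.6 kg.
Tool frame: the origin (TCP) lies on the centre line of the jaws, within the pads' length; the fingertips stand 25 mm ahead of it and the grasp point (between the pads) lies 6 mm ahead of it (ctrl.tip_reach is the distance from the TCP to the fingertips, in m); z points along the fingers, y is the line along which they close (so a half turn about z gives the same grasp; the last joint's range is limited). The gripper opens to 94 mm and grips with 3 to 60 N. Pads are 16 mm wide; open, the fingers measure 119 mm over their backs; the gripper's body (75 mm by 177 mm) begins 78 mm behind the grasp point.
Start: joints at [-1.208, 0.3, 1.521, -0, 1.321, -0.067], TCP at [0.229, -0.5, 0.23] pointing down, gripper open.
Joint ranges: [-3.03, 3.03], [-0.79, 2.21], [0.23, 2.52], [-1.04, 4.18], [0, 3.07], [-2.55, 2.55]. Speed limits (rad/s): [2.22, 2.22, 2.57, 3.14, 3.14, 3.14].

INTERFACE

Orientations are given as [roll, pitch, yaw] about the fixed x, y, z axes, in that order (R = Rz(yaw) Ry(pitch) Rx(roll)).
In Python, from station import ctrl gives the robot as it stands. The module is installed in compiled form; this text tells all that it offers.
- The arm moves only by the tool apply_moves, never from a script. Its argument "deltas" is a list of rows, each a list of 7 numbers: the closure in counts, from 0 (fully open) to 255 (shut), then the shift along the world's x, y, z in cm, then the turn, a rotation vector about the world's x, y, z in rad. In form: [[jaw, tx, ty, tz, ax, ay, az], ...]. A call has 1 to 10 rows; each row shifts and turns the commanded pose from where the row before left it; what a row does not reach is not made up. A row lasts 1/10 s, in which the tool goes at most 50 mm and 8.59 degrees, less where a joint would pass 70% of its speed; a pose out of reach is approached as far as the arm can. A call with a gripper value outside its range is refused whole. The fingers move at their own pace and stop on an object; "grip_force" is the grip in N (left out, the last holds). Time passes only in rows, so rows that do not move let the fingers close. It gives the time, the measured TCP pose, the force, the opening and the grip force at its end, in the units of the state.
- ctrl.get_obs(): the state, without advancing time (a new reading comes with each control period).
- ctrl.camera(name): name is "scene" or "top" or "wrist"; returns a dict with "img" (480x640x3 uint8, red, green, blue), "K" (3x3 intrinsics, pixels), "pose" (4x4, takes a point from camera to world coordinates); the wrist camera has in their place "hand_eye" (4x4, takes a point from camera to tool coordinates, whose origin is the TCP and whose axes are the flange's). Camera axes: x right, y up, looking along -z (the intrinsics and any distortion apply to the point x, -y, -z); pixel columns grow to the right and rows downward; lengths in m; the calibration is good to about 2 mm. A picture is of the moment at which its call begins: read the wrist's pose just before it. There is no depth.
- ctrl.hand_in(): hands the job in; it is judged then, once.
The state is a dict: "time_s": time; "qpos": joint angles; "joint_vel": joint speeds; "tau": joint torques, N m; "ee_pos": TCP position; "eef_rot": TCP orientation; "force": force on the tool from outside, world axes, zero at the start; "moment": the same for the moment, N m; "grip_width": finger opening in m; "grip_force": force on a finger pad.
Only numpy, scipy, OpenCV 4.12 (cv2) and the standard library are available. Lean on these libraries where they do the work, as an engineer would, in place of code of your own. Each camera call takes 0.05 s, during which the arm holds its last target. There are 200 camera calls.

TASK

The hinge stay of the viewing box is about to be adjusted: carry the narrow filter head, upright, from the closed amber lid into its own close-fitting round slot in the rack and let go of it there, fully home. Then take the lid by its bar handle between the fingers, swing it up until it stands straight up at its over-centre balance point, never letting it drop back or go over to the far side, and finish while still gripping it there, motionless. Leave everything else where it is.

Things in the scene. Friction and masses are not known exactly. Their poses are not given: they have to be found in the camera images.
- head_center (a point): The narrow filter head that was left on the lid: an upright black barrel with two thin steel rings, 36 mm in diameter, 90 mm tall, about 0.16 kg, starting upright on the closed lid. The point is its centre, half-way up (45 mm above its foot); z runs up its axis.
- slot_narrow_floor (a point): The narrow head's own slot: a white block 80 x 80 x 30 mm in the rack with a round hole 40 mm across and 22 mm deep, the smaller of the two round holes. The point is the centre of the hole's floor, its mouth 22 mm higher. A head standing home has its centre 45 mm above this point. The rack's row runs along the point's y axis; x points away from the robot, z up.
- slot_wide_floor (a point): The wide head's slot, to be left empty: a like block with a round hole 58 mm across, 22 mm deep; the point is the centre of its floor. The rack's third block has a square hole and holds the square cassette. The three blocks stand in one row, 85 mm apart, in any order.
- viewer_hinge (a point): Middle of the hinge axis of the viewing box's lid, 74 mm above the bench. The viewing box is a fixed grey box 150 (x) x 220 (y) x 70 mm with the hinge along its far top edge. The point's y axis is the hinge line, x points away from the box (the closed lid extends from here to -x), z is up.
- flap_handle (a point): Middle of the lid's handle: a horizontal round steel bar, 12 mm thick, parallel to the hinge and 195 mm from the hinge axis, in the lid's mid-plane. 110 mm of it are free between its two side arms; a 39 mm gap separates it from the lid's edge. With the lid closed it stands out in front of the box, 74 mm above the bench, free underneath.
- flap (a joint): Angle of the lid (amber panel in an aluminium frame, 150 x 220 x 8 mm, about 0.45 kg), rad: 0 closed and level, 1.571 standing straight up over its hinge, which is its balance point, 2.4 fallen fully open on the far side. The hinge turns almost without friction, so let go on either side of the balance the lid falls; it takes about 2 N at the handle to start lifting.
- wide_head_center (a point): Bystander: the wide filter head, a black barrel 54 mm in diameter and 60 mm tall, standing on the bench; the point is its centre.
- cassette_center (a point): Bystander: the square black filter cassette, 36 x 36 x 75 mm, standing in the square-holed slot block; the point is its centre.
- tape_a_center (a point): Bystander: a roll of pale tape lying flat to the right of the viewing box, 96 mm across, 45 mm high; the point is its centre.
- tape_b_center (a point): Bystander: a larger roll of pale tape lying flat at the far side, 110 mm across, 45 mm high; the point is its centre.
- beaker_center (a point): Bystander: a small glass beaker, 66 mm across, 85 mm high; the point is its centre.

How it is judged:
By the outcome, as a careful person would: the job done as asked, in the order asked, and still so for the second after the job is handed in, while the arm keeps its last pose, push and grip.
It also fails if it takes over 64 s, if anything falls off the work surface, if the arm or the gripper's body presses on something with over 40 N, if the wrist force passes 120 N, or if a joint passes its speed limit or range.

## Working session

There is one attempt and no reset: what is moved stays moved. The work goes in short steps, Python scripts to look and compute and a tool call to move; the robot and the scene stay as the last step left them, time stands still between calls to the robot, and variables do not carry over. Pictures are saved under pics/ and viewed, at most 13 in all, crops included, and the job is handed in when it is done.

Besides the shell and the picture viewer there is one more tool, called after "Request:" as name([rows], argument=value, ...), one row to a line, values as JSON. apply_moves: Moves the arm, as the interface text tells. Its arguments: {"type":"object","properties":{"deltas":{"type":"array"},"grip_force":{"type":"number"}},"required":["deltas"]}

```bash
mkdir -p pics
cat > h.py <<'E'
import numpy as np, cv2
from station import ctrl
from scipy.spatial.transform import Rotation as R
def snap(n,f):
    o=ctrl.get_obs(); c=ctrl.camera(n); cv2.imwrite('pics/'+f+'.png',c['img'][:,:,::-1])
    if n=='wrist':
        T=np.eye(4);T[:3,:3]=R.from_euler('xyz',o['eef_rot']).as_matrix();T[:3,3]=o['ee_pos'];P=T@c['hand_eye']
    else: P=c['pose']
    np.savez('pics/'+f,K=c['K'],P=P,d=np.array(c.get('dist',np.zeros(5)))); return c
def atz(f,u,v,z):
    d=np.load('pics/'+f+'.npz');K,P=d['K'],d['P']
    r=np.linalg.solve(K,[u,v,1.]); r=P[:3,:3]@(r*[1,-1,-1]); t=P[:3,3]
    return t+r*(z-t[2])/r[2]
def proj(f,p):
    d=np.load('pics/'+f+'.npz');K,P=d['K'],d['P']
    q=P[:3,:3].T@(np.array(p)-P[:3,3]); q=K@(q*[1,-1,-1]); return q[:2]/q[2]
E
python3 - <<'E'
from h import *
for n in('scene','top'):
    c=snap(n,n+'0'); print(n,[k for k in c],c['K'].round(1).tolist(),c['pose'].round(3).tolist())
print(ctrl.get_obs())
E
```

```text
scene ['img', 'K', 'pose'] [[504.1, 0.0, 323.3], [0.0, 504.1, 248.7], [0.0, 0.0, 1.0]] [[0.496, -0.694, 0.522, 1.213], [0.868, 0.392, -0.304, -0.364], [0.006, 0.605, 0.797, 1.029], [0.0, 0.0, 0.0, 1.0]]
top ['img', 'K', 'pose'] [[505.1, 0.0, 315.2], [0.0, 505.1, 241.5], [0.0, 0.0, 1.0]] [[0.009, 0.986, -0.169, 0.432], [-1.0, 0.007, -0.015, -0.035], [-0.014, 0.169, 0.986, 1.18], [0.0, 0.0, 0.0, 1.0]]
{'time_s': 0.1, 'qpos': array([-1.20761464e+00,  3.00446440e-01,  1.52150593e+00, -2.05613056e-06,
        1.32067936e+00, -6.66045206e-02]), 'joint_vel': array([ 1.65639778e-05, -2.38347788e-03, -2.48520917e-03,  2.15975501e-03,
       -9.35451499e-04,  7.80970463e-04]), 'tau': array([ 2.40347952e-03, -5.32644224e+01, -3.53284907e+01,  7.09974999e-02,
        2.34695437e-02, -4.21096638e-05]), 'ee_pos': array([ 0.22909558, -0.49979554,  0.22993163]), 'eef_rot': array([-3.14055575e+00, -6.71683875e-05,  4.29786683e-01]), 'force': array([0.0578734 , 0.99505569, 0.3958388 ]), 'moment': array([-0.00675078, -0.03094629, -0.01316624]), 'grip_force': 0.0, 'grip_width': 0.093949762657009}
```

View pics/top0.png

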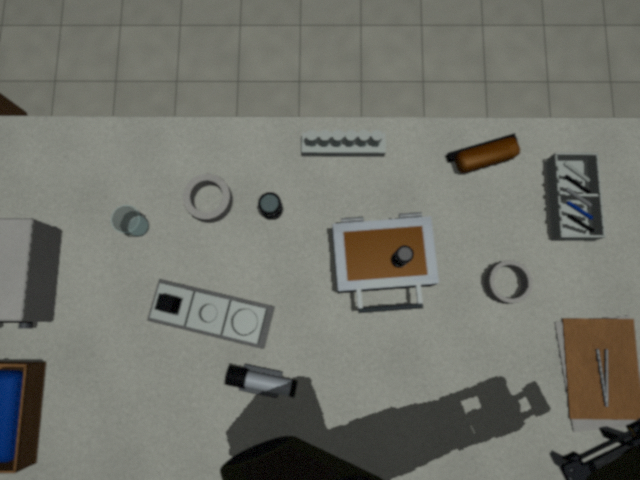

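View pics/scene0.png

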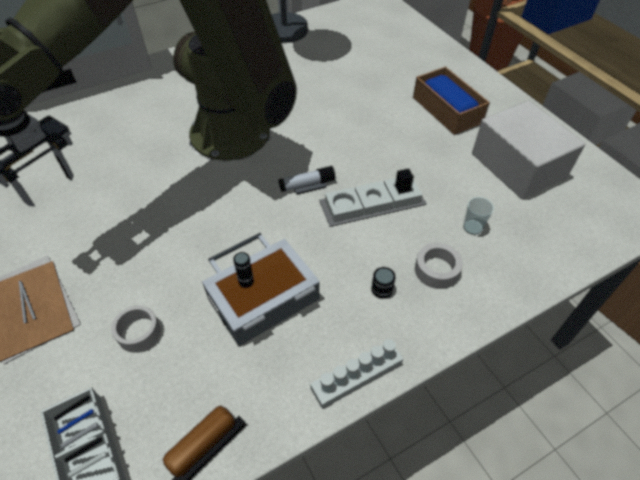

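Top view: head top is near (404,250). The narrow hole is at (208,313) between the cassette at (168,303) and the wide hole at (245,322). The handle bar runs (362,306)–(420,303), and the lid's far edge has hinges at (352,219) and (410,215).

Run:
```python
from h import *
for n,u,v,z in [('headtop',404,250,.168),('headfoot',399,262,.078),('narrow',208,313,.03),('wide',245,322,.03),('cas',168,300,.083),('hL',362,306,.074),('hR',420,303,.074),('lidFL',336,291,.078),('lidFR',438,284,.078),('lidBL',333,225,.078),('lidBR',430,218,.078),('wideh',270,203,.06)]:
    print(n,atz('top0',u,v,z).round(4))
for n,u,v,z in [('headtop',242,258,.168),('narrow',374,193,.03),('wide',343,200,.03),('hL',262,237,.074),('hR',211,262,.074)]:
    print('s',n,atz('scene0',u,v,z).round(4))
o=ctrl.get_obs();c=ctrl.camera('wrist');print(c['hand_eye'].round(3),c['K'])
```

```text
headtop [ 0.5892 -0.199   0.168 ]
headfoot [ 0.5764 -0.2021  0.078 ]
narrow [0.4633 0.224  0.03  ]
wide [0.4439 0.1395 0.03  ]
cas [0.489  0.3004 0.083 ]
hL [ 0.4801 -0.1207  0.074 ]
hR [ 0.4876 -0.2465  0.074 ]
lidFL [ 0.5118 -0.0641  0.078 ]
lidFR [ 0.5288 -0.2858  0.078 ]
lidBL [ 0.6584 -0.0571  0.078 ]
lidBR [ 0.6756 -0.2727  0.078 ]
wideh [0.7124 0.0865 0.06  ]
s headtop [ 0.5856 -0.1969  0.168 ]
s narrow [0.4609 0.2319 0.03  ]
s wide [0.4416 0.1451 0.03  ]
s hL [ 0.4832 -0.1107  0.074 ]
s hR [ 0.4921 -0.2462  0.074 ]
[[-0.     0.97   0.241  0.07 ]
 [ 1.     0.     0.001 -0.001]
 [ 0.001  0.241 -0.97  -0.154]
 [ 0.     0.     0.     1.   ]] [[393.23175281   0.         323.296464  ]
 [  0.         393.23175281 246.09516146]
 [  0.           0.           1.        ]]
```

Request:
apply_moves([
  [0,3.5,3,0.5,0,0,0.0915],
  [0,3.5,3,0.5,0,0,0.0915],
  [0,3.5,3,0.5,0,0,0.0915],
  [0,3.5,3,0.5,0,0,0.0915],
  [0,3.5,3,0.5,0,0,0.0915],
  [0,3.5,3,0.5,0,0,0.0915],
  [0,3.5,3,0.5,0,0,0.0915],
  [0,3.5,3,0.5,0,0,0.0915],
  [0,3.5,3,0.5,0,0,0.0915],
  [0,3.5,3,0.5,0,0,0.0915],
], grip_force=20)

```text
time_s: 1.15
ee_pos: [0.5803, -0.1984, 0.2805]
eef_rot: [-3.141, -0.0, 1.349]
force: [1.2, -0.1, 0.5]
grip_width: 0.094
grip_force: 0.0
```

Request:
apply_moves([
  [0,0,0,0,0,0,0],
  [0,0,0,0,0,0,0],
])

```text
time_s: 1.35
ee_pos: [0.5794, -0.1994, 0.2798]
eef_rot: [-3.141, -0.0, 1.346]
force: [-0.4, -0.0, 0.6]
grip_width: 0.0937
grip_force: 0.0
```

Run:
```python
from h import *
snap('wrist','w1'); print(ctrl.get_obs()['ee_pos'],proj('w1',[.587,-.199,.168]),proj('w1',[.4855,-.184,.074]))
```

```text
[ 0.57880048 -0.20017778  0.27989238] [334.97322858 250.26849432] [222.78162028 233.35432043]
```

View pics/w1.png

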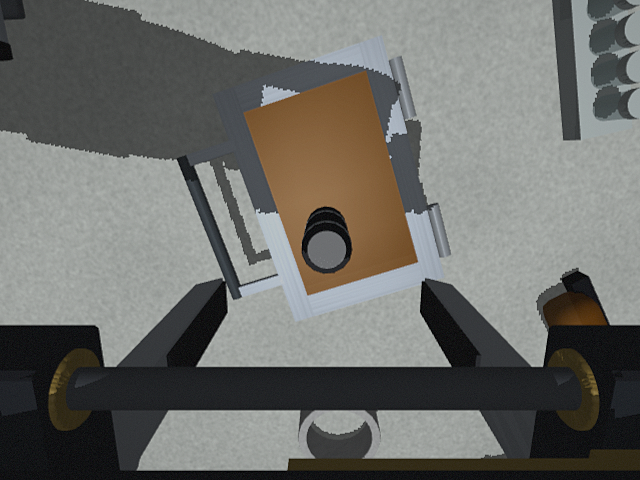

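Wrist view: head top disc centred at (326,249), handle bar from (184,160) to (237,296), hinge knuckles at (401,88) and (440,230).

Run:
```python
from h import *
for u,v,z in [(326,249,.168),(184,160,.074),(237,296,.074),(401,88,.074),(440,230,.074)]: print(atz('w1',u,v,z).round(4))
```

```text
[ 0.5811 -0.1967  0.168 ]
[ 0.4707 -0.1119  0.074 ]
[ 0.4813 -0.2469  0.074 ]
[ 0.6703 -0.0958  0.074 ]
[ 0.6838 -0.2261  0.074 ]
```

Request:
apply_moves([
  [0,0.2,0.3,-2,0,0,0],
  [0,0.1,0,-3,0,0,0],
  [0,0,0,-3,0,0,0],
  [0,0,0,-3,0,0,0],
  [0,0,0,-2,0,0,0],
  [0,0,0,-0.6,0,0,0],
  [60,0,0,0,0,0,0],
  [110,0,0,0,0,0,0],
  [150,0,0,0,0,0,0],
  [200,0,0,0,0,0,0],
], grip_force=20)

```text
time_s: 2.4
ee_pos: [0.5824, -0.1971, 0.1454]
eef_rot: [3.14, 0.0, 1.345]
force: [0.5, 0.0, -0.3]
grip_width: 0.0653
grip_force: 0.0
```

Request:
apply_moves([
  [255,0,0,0,0,0,0],
  [255,0,0,0,0,0,0],
  [255,0,0,0,0,0,0],
  [255,0,0,0,0,0,0],
])

```text
time_s: 2.8
ee_pos: [0.5822, -0.1969, 0.1445]
eef_rot: [3.142, -0.0, 1.345]
force: [0.5, -0.1, 0.5]
grip_width: 0.0357
grip_force: 20.0
```

Request:
apply_moves([
  [255,0,0,1,0,0,0],
  [255,0,0,2.5,0,0,0],
  [255,0,0,2.5,0,0,0],
  [255,0,1,1,0,0,0],
  [255,-1,3,0,0,0,0],
  [255,-1.2,4,0,0,0,0],
  [255,-1.2,4,0,0,0,0],
  [255,-1.2,4,0,0,0,0],
  [255,-1.2,4,0,0,0,0],
  [255,-1.2,4,0,0,0,0],
])

```text
time_s: 3.8
ee_pos: [0.511, 0.0451, 0.2142]
eef_rot: [-3.141, -0.0, 1.345]
force: [0.1, -0.3, -2.0]
grip_width: 0.0355
grip_force: 20.0
```

Request:
apply_moves([
  [255,-1,4,0,0,0,0],
  [255,-1,4,0,0,0,0],
  [255,-1,4,0,0,0,0],
  [255,-1,3,0,0,0,0],
  [255,-0.8,2,0,0,0,0],
  [255,-0.2,0.5,0,0,0,0],
  [255,0,0,0,0,0,0],
  [255,0,0,0,0,0,0],
])

```text
time_s: 4.6
ee_pos: [0.4623, 0.2175, 0.2143]
eef_rot: [-3.142, 0.0, 1.344]
force: [0.4, 0.9, -1.0]
grip_width: 0.036
grip_force: 20.0
```

Run:
```python
from h import *
snap('wrist','w2'); print(ctrl.get_obs()['ee_pos'],ctrl.get_obs()['eef_rot'],proj('w2',[.462,.226,.03]))
```

```text
[0.46241449 0.21726731 0.21437229] [3.14158499e+00 1.95874243e-04 1.34388680e+00] [321.65664552 222.5064405 ]
```

View pics/w2.png

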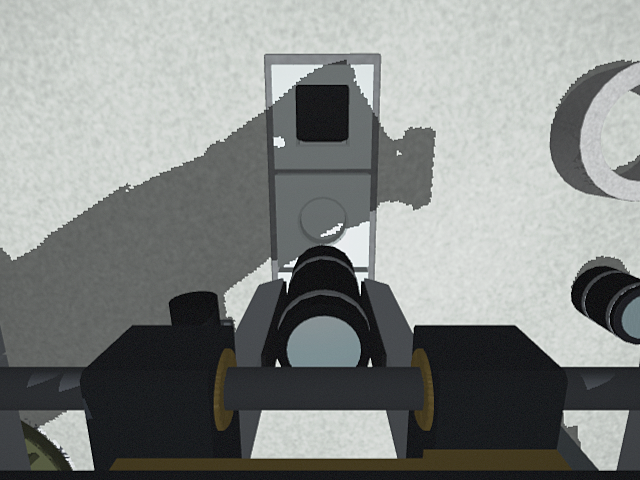

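Narrow hole mouth at (323,219), held head's foot edge tops out around (323,246); rack aligned with the image.

Run:
```python
from h import *
im=cv2.imread('pics/w2.png'); cv2.imwrite('pics/w2c.png',cv2.resize(im[180:380,250:400],None,fx=4,fy=3,interpolation=cv2.INTER_CUBIC)[:600,:800])
print(atz('w2',323,219,.03))
o=ctrl.get_obs();e=o['ee_pos'];Rm=R.from_euler('xyz',o['eef_rot']).as_matrix()
# predicted outlines: head centred at TCP
for dz,nm in((.024,'top'),(-.066,'foot')):
    a=np.linspace(0,2*np.pi,60); P=np.array([proj('w2',e+[.018*np.cos(t),.018*np.sin(t),dz]) for t in a])
    print(nm,proj('w2',e+[0,0,dz]).round(1),P.min(0).round(1),P.max(0).round(1))
```

```text
[0.46383924 0.22875662 0.03      ]
top [325.3 349.9] [275.7 303.6] [374.8 393.5]
foot [324.7 273.5] [293.9 243.7] [355.4 302.3]
```

View pics/w2c.png

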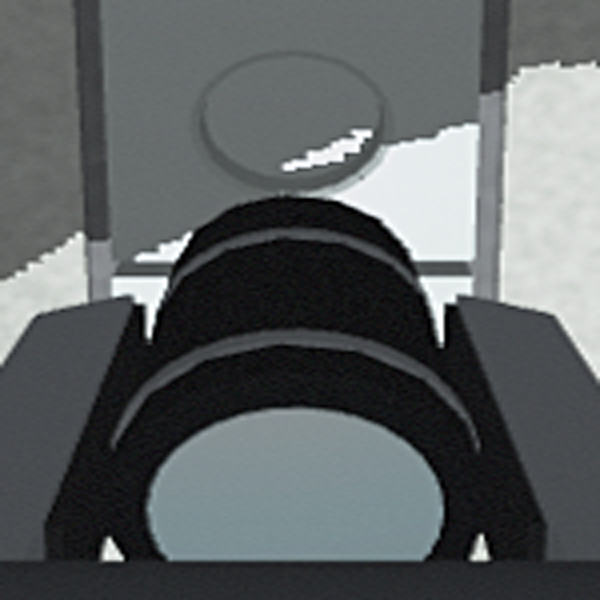

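Request:
apply_moves([
  [255,0.2,1.1,-2,0,0,0],
  [255,0,0,-3,0,0,0],
  [255,0,0,-3,0,0,0],
  [255,0,0,-2,0,0,0],
  [255,0,0,-0.6,0,0,0],
  [255,0,0,0,0,0,0],
  [255,0,0,0,0,0,0],
])

```text
time_s: 5.35
ee_pos: [0.4648, 0.2289, 0.1096]
eef_rot: [3.14, -0.001, 1.344]
force: [0.1, -0.3, -1.8]
grip_width: 0.0356
grip_force: 20.0
```

Run:
```python
from h import *
snap('wrist','w3'); o=ctrl.get_obs();e=o['ee_pos'];print(e)
im=cv2.imread('pics/w3.png'); cv2.imwrite('pics/w3c.png',cv2.resize(im[180:330,225:425],None,fx=4,fy=4,interpolation=cv2.INTER_CUBIC))
for c,r,z,nm in((e,.018,e[2]-.066,'foot'),(np.array([.4644,.2280,0]),.02,.03,'hole')):
    a=np.linspace(0,2*np.pi,60); P=np.array([proj('w3',[c[0]+r*np.cos(t),c[1]+r*np.sin(t),z]) for t in a])
    P=(P-[225,180])*4; print(nm,P.min(0).round(1),P.max(0).round(1))
```

```text
[0.46482335 0.2290525  0.10969582]
foot [273.7 253.3] [519.9 488.2]
hole [266.3 226.7] [524.6 473.9]
```

View pics/w3c.png

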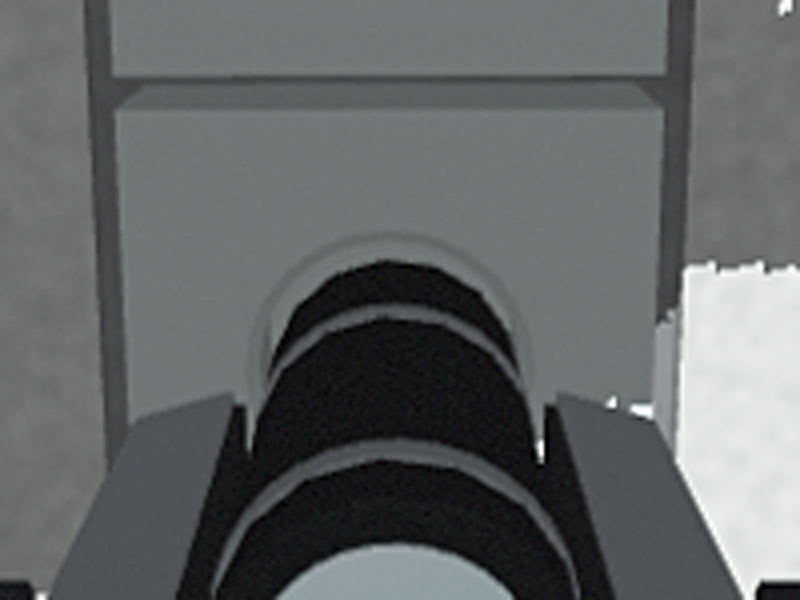

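Run:
```python
from h import *
o=ctrl.get_obs();e=o['ee_pos'];y=o['eef_rot'][2];tx=np.array([np.cos(y),np.sin(y)]);ty=np.array([np.sin(y),-np.cos(y)])
def m(u,v,z):
    p=atz('w3',225+u/4,180+v/4,z)[:2]-e[:2]; return (p@tx*1e3).round(2),(p@ty*1e3).round(2)
print('foot top',m(392,260,e[2]-.066)); print('foot L/R',m(268,375,e[2]-.066),m(518,375,e[2]-.066))
print('outer top',m(392,232,.03),'L/R',m(247,355,.03),m(533,355,.03))
print('inner top',m(392,237,.028),m(392,237,.03),'L/R',m(267,355,.028),m(517,355,.028))
for v in(77,85,108): print('edge',v,m(392,v,.03),m(114,v,.03),m(664,v,.03))
```

```text
foot top (np.float64(17.0), np.float64(-0.69))
foot L/R (np.float64(-0.31), np.float64(-18.85)) (np.float64(-0.33), np.float64(17.74))
outer top (np.float64(18.04), np.float64(-0.7)) L/R (np.float64(-1.48), np.float64(-23.18)) (np.float64(-1.5), np.float64(21.14))
inner top (np.float64(16.8), np.float64(-0.7)) (np.float64(17.26), np.float64(-0.7)) L/R (np.float64(-2.1), np.float64(-20.25)) (np.float64(-2.12), np.float64(18.83))
edge 77 (np.float64(41.61), np.float64(-0.68)) (np.float64(41.63), np.float64(-41.93)) (np.float64(41.59), np.float64(39.68))
edge 85 (np.float64(40.42), np.float64(-0.68)) (np.float64(40.44), np.float64(-41.98)) (np.float64(40.4), np.float64(39.73))
edge 108 (np.float64(36.99), np.float64(-0.68)) (np.float64(37.01), np.float64(-42.13)) (np.float64(36.97), np.float64(39.87))
```

Request:
apply_moves([
  [255,-0.08,-0.23,0,0,0,0],
  [255,0,0,-0.5,0,0,0],
  [255,0,0,-0.5,0,0,0],
  [255,0,0,-0.4,0,0,0],
  [255,0,0,-0.3,0,0,0],
  [255,0,0,-0.2,0,0,0],
  [255,0,0,-0.2,0,0,0],
  [255,0,0,0,0,0,0],
])

```text
time_s: 6.2
ee_pos: [0.4633, 0.2267, 0.0872]
eef_rot: [-3.141, 0.0, 1.345]
force: [0.4, -0.1, -1.8]
grip_width: 0.0358
grip_force: 20.0
```

Foot is at about 0.021, below the mouth, with no contact force. Continuing down.

Request:
apply_moves([
  [255,0,0,-0.4,0,0,0],
  [255,0,0,-0.3,0,0,0],
  [255,0,0,-0.2,0,0,0],
  [255,0,0,-0.2,0,0,0],
  [255,0,0,-0.1,0,0,0],
  [255,0,0,0,0,0,0],
])

```text
time_s: 6.8
ee_pos: [0.4636, 0.2276, 0.0773]
eef_rot: [3.141, -0.002, 1.345]
force: [-10.5, 1.9, 24.0]
grip_width: 0.0355
grip_force: 20.0
```

Request:
apply_moves([
  [255,0,0,0.3,0,0,0],
  [255,-0.1,0.05,0,0,0,0],
  [255,0,0,0,0,0,0],
])

```text
time_s: 7.1
ee_pos: [0.4624, 0.2273, 0.0782]
eef_rot: [3.141, -0.0, 1.345]
force: [0.1, -0.2, -1.5]
grip_width: 0.0352
grip_force: 20.0
```

Request:
apply_moves([
  [255,0,0,-0.2,0,0,0],
  [255,0,0,-0.1,0,0,0],
  [255,0,0,-0.1,0,0,0],
  [255,0,0,0,0,0,0],
])

```text
time_s: 7.5
ee_pos: [0.4626, 0.2278, 0.0761]
eef_rot: [3.141, -0.001, 1.345]
force: [-10.1, -0.4, 24.2]
grip_width: 0.0357
grip_force: 20.0
```

Request:
apply_moves([
  [255,0,0,0.2,0,0,0],
  [255,0,0,0,0,0,0],
])

```text
time_s: 7.7
ee_pos: [0.4627, 0.2275, 0.0766]
eef_rot: [3.141, -0.001, 1.345]
force: [1.9, 2.5, -0.3]
grip_width: 0.0357
grip_force: 20.0
```

Request:
apply_moves([
  [140,0,0,0,0,0,0],
  [125,0,0,0,0,0,0],
  [110,0,0,0,0,0,0],
  [60,0,0,0,0,0,0],
  [0,0,0,0,0,0,0],
  [0,0,0,0,0,0,0],
  [0,0,0,0,0,0,0],
])

```text
time_s: 8.4
ee_pos: [0.4624, 0.2272, 0.0764]
eef_rot: [3.142, -0.0, 1.345]
force: [-0.3, -1.0, -0.8]
grip_width: 0.082
grip_force: 0.0
```

Run:
```python
from h import *
snap('wrist','w4'); o=ctrl.get_obs();e=o['ee_pos'];print(e,o['force'],o['grip_width'])
im=cv2.imread('pics/w4.png'); cv2.imwrite('pics/w4c.png',im)
for z in(.098,.101,.104):
    a=np.linspace(0,2*np.pi,60); P=np.array([proj('w4',[e[0]+.018*np.cos(t),e[1]+.018*np.sin(t),z]) for t in a])
    print(z,P.min(0).round(1),P.max(0).round(1))
```

```text
[0.4623805  0.22723136 0.07645482] [-0.51683197 -0.32807901  0.95864545] 0.08604103467195315
0.098 [276.  300.5] [373.5 389.1]
0.101 [275.  303.7] [374.5 393.9]
0.104 [274. 307.] [375.6 398.9]
```

View pics/w4c.png

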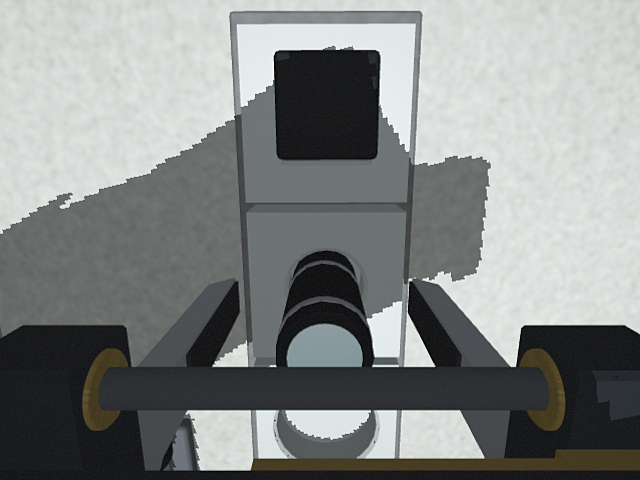

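The head stands upright in the narrow slot and the fingers are clear of it. I'll rise, then touch its top with the closed fingers to check its height (top at 0.098 if home).

Request:
apply_moves([
  [0,0,0,1,0,0,0],
  [0,0,0,3,0,0,0],
  [0,0,0,3,0,0,0],
  [100,0,0,0.5,0,0,0],
  [255,0,0,0,0,0,0],
  [255,0,0,0,0,0,0],
  [255,0,0,0,0,0,0],
  [255,0,0,0,0,0,0],
  [255,0,0,0,0,0,0],
  [255,0,0,0,0,0,0],
], grip_force=10)

```text
time_s: 9.45
ee_pos: [0.4623, 0.2272, 0.1512]
eef_rot: [-3.141, 0.0, 1.345]
force: [-0.2, -0.1, 0.1]
grip_width: 0.041
grip_force: 0.0
```

Request:
apply_moves([
  [255,0,0,-1,0,0,0],
  [255,0,0,-1,0,0,0],
  [255,0,0,-0.5,0,0,0],
  [255,0,0,0,0,0,0],
  [255,0,0,0,0,0,0],
])

```text
time_s: 9.95
ee_pos: [0.4644, 0.229, 0.1312]
eef_rot: [3.135, -0.006, 1.345]
force: [-11.3, 3.2, 55.6]
grip_width: 0.0026
grip_force: 27.0
```

Request:
apply_moves([
  [255,0,0,0.5,0,0,0],
  [255,0,0,0,0,0,0],
])

```text
time_s: 10.15
ee_pos: [0.4625, 0.2274, 0.1316]
eef_rot: [3.141, -0.001, 1.345]
force: [-0.0, 0.9, 0.2]
grip_width: 0.0007
grip_force: 0.0
```

Run:
```python
from h import *
o=ctrl.get_obs();print(ctrl.tip_reach,o['ee_pos'],o['force'],o['grip_width'])
snap('scene','s2');a=cv2.imread('pics/s2.png')[130:230,310:450]
print(proj('s2',[.4625,.227,.098]),proj('s2',[.4625,.227,.106]),proj('s2',[.4625,.227,.03]))
cv2.imwrite('pics/s2c.png',cv2.resize(a,None,fx=5.5,fy=5.5,interpolation=cv2.INTER_CUBIC))
```

```text
0.025 [0.46249571 0.22738196 0.13161724] [-0.01058974  0.8982906   0.15628083] 0.0006574350053066348
[375.03653537 176.00202102] [375.30833516 173.78329278] [372.82846047 194.02675196]
```

View pics/s2c.png

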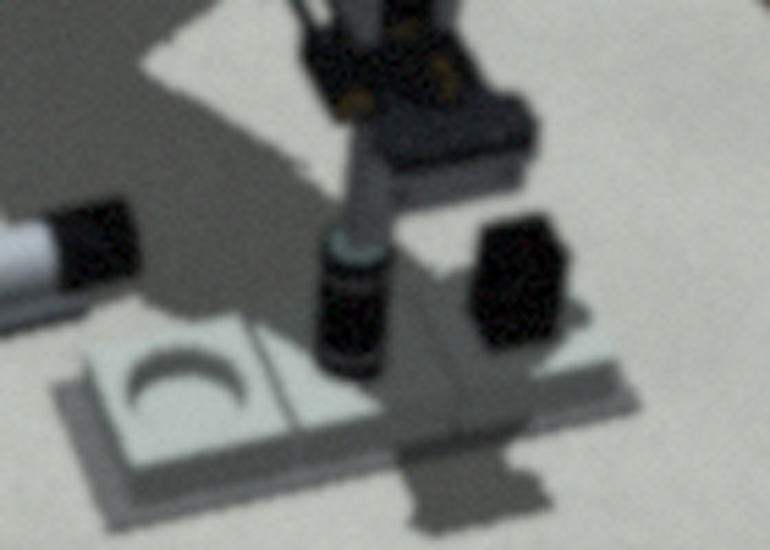

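The rack stands on a thin base plate, so the block tops are at about 0.038 (the block's apparent width in w3 agrees). The head's top at 0.106 puts its foot at 0.016, which is home, and it held firm under the press. Next is the lid handle.

Request:
apply_moves([
  [255,0,0,2,0,0,0],
  [200,0,0,3,0,0,0],
  [150,0.2,-2,1,0,0,0.03],
  [150,0.2,-4,0,0,0,0.04],
  [150,0.2,-4.5,0,0,0,0.04],
  [150,0.2,-4.5,0,0,0,0.04],
  [150,0.2,-4.5,0,0,0,0.04],
  [150,0.2,-4.5,0,0,0,0.04],
  [150,0.2,-4.5,0,0,0,0.04],
  [150,0.2,-4.5,0,0,0,0.03],
], grip_force=15)

```text
time_s: 11.2
ee_pos: [0.4778, -0.1046, 0.1904]
eef_rot: [-3.14, -0.0, 1.646]
force: [0.9, 0.5, -0.2]
grip_width: 0.0386
grip_force: 0.0
```

Request:
apply_moves([
  [150,0.2,-4.2,0,0,0,0],
  [150,0,-2.5,0,0,0,0],
  [150,0,-1,0,0,0,0],
  [150,0,0,0,0,0,0],
  [150,0,0,0,0,0,0],
])

```text
time_s: 11.7
ee_pos: [0.4803, -0.1788, 0.191]
eef_rot: [-3.141, -0.001, 1.645]
force: [0.2, -0.0, -0.1]
grip_width: 0.0384
grip_force: 0.0
```

Run:
```python
from h import *
o=ctrl.get_obs();print(o['ee_pos'],o['eef_rot'],o['grip_width'])
snap('wrist','w5')
print(proj('w5',[.481,-.18,.074]))
```

```text
[ 0.48029407 -0.17883399  0.19096824] [-3.14089021e+00 -5.40182613e-04  1.64522924e+00] 0.038424968937950325
[324.6497358  253.16435844]
```

View pics/w5.png

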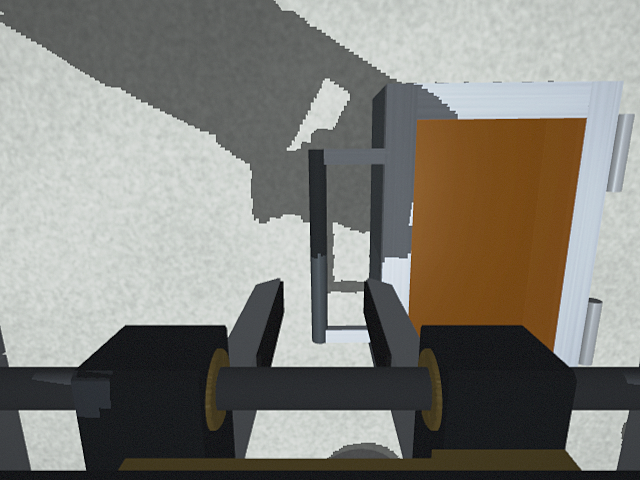

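Handle bar runs (318,150)–(318,343), middle (318,248), parallel to the jaw faces; it sits about 3–4 mm toward −x of the jaw centre. Shift and descend.

Request:
apply_moves([
  [150,-0.3,0.1,-2,0,0,0],
  [150,0,0,-3,0,0,0],
  [150,0,0,-3,0,0,0],
  [150,0,0,-2,0,0,0],
  [150,0,0,-1.1,0,0,0],
  [150,0,0,0,0,0,0],
])

```text
time_s: 12.35
ee_pos: [0.4771, -0.1778, 0.0796]
eef_rot: [-3.14, -0.001, 1.646]
force: [0.5, 0.0, 0.6]
grip_width: 0.0391
grip_force: 0.0
```

Request:
apply_moves([
  [180,0,0,0,0,0,0],
  [210,0,0,0,0,0,0],
  [255,0,0,0,0,0,0],
  [255,0,0,0,0,0,0],
  [255,0,0,0,0,0,0],
  [255,0,0,0,0,0,0],
])

```text
time_s: 12.95
ee_pos: [0.4766, -0.1789, 0.0809]
eef_rot: [-3.14, -0.0, 1.645]
force: [-8.3, -0.9, 8.0]
grip_width: 0.0115
grip_force: 15.0
```

Run:
```python
import numpy as np
t=np.r_[0,np.cumsum([.02]+[.04]*9+[.06]*16+[.04]*4+[.02]*2)]
print(len(t)-1,t[-1])
x=-19.5*np.cos(t);z=19.5*np.sin(t)
for i in range(len(t)-1):
    d=x[i+1]-x[i];print([255,round(d*.997,2),round(d*.077,2),round(z[i+1]-z[i],2),0,0,0],end=', ' if (i+1)%10 else '\n')
```

```text
32 1.5400000000000007
[255, np.float64(0.0), np.float64(0.0), np.float64(0.39), 0, 0, 0], [255, np.float64(0.03), np.float64(0.0), np.float64(0.78), 0, 0, 0], [255, np.float64(0.06), np.float64(0.0), np.float64(0.78), 0, 0, 0], [255, np.float64(0.09), np.float64(0.01), np.float64(0.77), 0, 0, 0], [255, np.float64(0.12), np.float64(0.01), np.float64(0.77), 0, 0, 0], [255, np.float64(0.15), np.float64(0.01), np.float64(0.76), 0, 0, 0], [255, np.float64(0.18), np.float64(0.01), np.float64(0.76), 0, 0, 0], [255, np.float64(0.21), np.float64(0.02), np.float64(0.75), 0, 0, 0], [255, np.float64(0.24), np.float64(0.02), np.float64(0.74), 0, 0, 0], [255, np.float64(0.27), np.float64(0.02), np.float64(0.73), 0, 0, 0]
[255, np.float64(0.46), np.float64(0.04), np.float64(1.07), 0, 0, 0], [255, np.float64(0.53), np.float64(0.04), np.float64(1.04), 0, 0, 0], [255, np.float64(0.59), np.float64(0.05), np.float64(1.01), 0, 0, 0], [255, np.float64(0.65), np.float64(0.05), np.float64(0.97), 0, 0, 0], [255, np.float64(0.71), np.float64(0.05), np.float64(0.93), 0, 0, 0], [255, np.float64(0.76), np.float6
[... 451 characters left out ...]
 0], [255, np.float64(1.05), np.float64(0.08), np.float64(0.5), 0, 0, 0], [255, np.float64(1.08), np.float64(0.08), np.float64(0.43), 0, 0, 0], [255, np.float64(1.11), np.float64(0.09), np.float64(0.37), 0, 0, 0], [255, np.float64(1.13), np.float64(0.09), np.float64(0.3), 0, 0, 0], [255, np.float64(0.76), np.float64(0.06), np.float64(0.16), 0, 0, 0], [255, np.float64(0.77), np.float64(0.06), np.float64(0.13), 0, 0, 0], [255, np.float64(0.77), np.float64(0.06), np.float64(0.1), 0, 0, 0], [255, np.float64(0.77), np.float64(0.06), np.float64(0.07), 0, 0, 0]
[255, np.float64(0.39), np.float64(0.03), np.float64(0.02), 0, 0, 0], [255, np.float64(0.39), np.float64(0.03), np.float64(0.02), 0, 0, 0],
```

Request:
apply_moves([
  [255,0,0,0.39,0,0,0],
  [255,0.03,0,0.78,0,0,0],
  [255,0.06,0,0.78,0,0,0],
  [255,0.09,0.01,0.77,0,0,0],
  [255,0.12,0.01,0.77,0,0,0],
  [255,0.15,0.01,0.76,0,0,0],
  [255,0.18,0.01,0.76,0,0,0],
  [255,0.21,0.02,0.75,0,0,0],
  [255,0.24,0.02,0.74,0,0,0],
  [255,0.27,0.02,0.73,0,0,0],
], grip_force=30)

```text
time_s: 13.95
ee_pos: [0.4897, -0.1778, 0.1532]
eef_rot: [-3.138, -0.001, 1.645]
force: [-10.4, -2.6, 1.3]
grip_width: 0.0113
grip_force: 30.0
```

Request:
apply_moves([
  [255,0.4,0.04,1.07,0,0,0],
  [255,0.5,0.04,1.04,0,0,0],
  [255,0.59,0.05,1.01,0,0,0],
  [255,0.65,0.05,0.97,0,0,0],
  [255,0.71,0.05,0.93,0,0,0],
  [255,0.76,0.06,0.89,0,0,0],
  [255,0.81,0.06,0.84,0,0,0],
  [255,0.86,0.07,0.79,0,0,0],
  [255,0.91,0.07,0.74,0,0,0],
  [255,0.95,0.07,0.68,0,0,0],
])

```text
time_s: 14.95
ee_pos: [0.5619, -0.1721, 0.2454]
eef_rot: [3.141, 0.001, 1.645]
force: [-9.8, 2.8, 11.4]
grip_width: 0.0112
grip_force: 30.0
```

Request:
apply_moves([
  [255,0.95,0.08,0.68,0,0,0],
  [255,1.0,0.08,0.58,0,0,0],
  [255,1.05,0.08,0.5,0,0,0],
  [255,1.08,0.08,0.43,0,0,0],
  [255,1.11,0.09,0.37,0,0,0],
  [255,1.13,0.09,0.3,0,0,0],
  [255,0.76,0.06,0.16,0,0,0],
  [255,0.77,0.06,0.13,0,0,0],
  [255,0.6,0.05,0.08,0,0,0],
  [255,0.4,0.03,0.04,0,0,0],
])

```text
time_s: 15.95
ee_pos: [0.6513, -0.165, 0.2761]
eef_rot: [3.14, 0.0, 1.645]
force: [-2.5, 0.3, 5.4]
grip_width: 0.0113
grip_force: 30.0
```

Request:
apply_moves([
  [255,0,0,0,0,0,0],
  [255,0,0,0,0,0,0],
])

```text
time_s: 16.15
ee_pos: [0.6511, -0.165, 0.2759]
eef_rot: [3.14, 0.0, 1.645]
force: [-1.2, 1.8, 6.0]
grip_width: 0.0109
grip_force: 30.0
```

Run:
```python
from h import *
o=ctrl.get_obs();print(o['ee_pos'],o['eef_rot'],o['force'],o['moment'],o['grip_width'])
snap('scene','s3'); a=cv2.imread('pics/s3.png')[150:350,150:350]
cv2.imwrite('pics/s3c.png',cv2.resize(a,None,fx=3,fy=3,interpolation=cv2.INTER_CUBIC))
```

```text
[ 0.65110629 -0.16495567  0.27593409] [3.14009480e+00 1.14751385e-04 1.64508827e+00] [-1.15698441  1.80290477  5.97420687] [0.07149018 0.24938339 0.03712314] 0.010925638638664522
```

View pics/s3c.png

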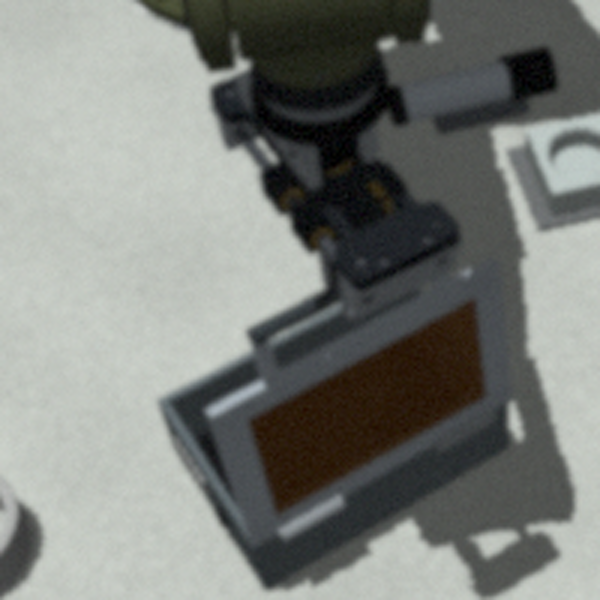

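Request:
apply_moves([
  [255,0.4,0.03,0.05,0,0,0],
  [255,0.4,0.03,0.04,0,0,0],
  [255,0.4,0.03,0.03,0,0,0],
  [255,0.3,0.02,0.01,0,0,0],
  [255,0.2,0.02,0,0,0,0],
  [255,0.15,0.01,0,0,0,0],
  [255,0.1,0.01,0,0,0,0],
  [255,0,0,0,0,0,0],
  [255,0,0,0,0,0,0],
  [255,0,0,0,0,0,0],
])

```text
time_s: 17.2
ee_pos: [0.6706, -0.1634, 0.2765]
eef_rot: [3.141, -0.0, 1.645]
force: [-1.3, 3.4, 5.8]
grip_width: 0.0111
grip_force: 30.0
```

Run:
```python
from h import *
o=ctrl.get_obs();e=o['ee_pos'];print(e,o['force'],abs(o['joint_vel']).max(),(e@[.9972,.0741,0]))
snap('top','t3'); snap('scene','s4')
for f,b in(('t3',(150,310,310,460)),('s4',(190,340,200,330))):
    a=cv2.imread(f'pics/{f}.png')[b[0]:b[1],b[2]:b[3]]
    a=cv2.resize(a,(400,450),interpolation=cv2.INTER_CUBIC); globals()[f]=cv2.convertScaleAbs(a,alpha=1.5)
cv2.imwrite('pics/f.png',np.hstack([t3,s4]))
for th in(1.50,1.571,1.64):
  # lid outline corners, local (r, y), far face t=.004
  u=np.array([.997,.077,0]);yv=np.array([-.077,.997,0]);H=np.array([.657*.9972,0,0]);
  m=e-[0,0,.2]; H=np.array([e[0],e[1],.074])+u*(.657-e@[.9972,.0741,0]); 
  d=-u*np.cos(th)+np.array([0,0,1])*np.sin(th); n=u*np.sin(th)+np.array([0,0,1])*np.cos(th)
  for f,b in(('t3',(150,310,310,460)),('s4',(190,340,200,330))):
    print(th,f,[tuple((((proj(f,H+d*r+yv*s*.11+n*.004)-[b[2],b[0]])*[400/(b[3]-b[2]),450/(b[1]-b[0])])+[400*(f=='s4'),0]).round().astype(int).tolist()) for r in(0,.15) for s in(1,-1)])
```

```text
[ 0.67055309 -0.16339644  0.27646413] [-1.28159202  3.42803322  5.76462116] 0.0026667929047562754 0.6565678653025928
1.5 t3 [(57, 202), (319, 183), (62, 172), (363, 150)]
1.5 s4 [(769, 277), (503, 423), (760, 145), (462, 298)]
1.571 t3 [(57, 202), (319, 183), (60, 157), (362, 135)]
1.571 s4 [(769, 277), (503, 423), (769, 155), (470, 309)]
1.64 t3 [(57, 202), (319, 183), (59, 143), (360, 120)]
1.64 s4 [(769, 277), (503, 423), (778, 166), (478, 322)]
```

View pics/f.png

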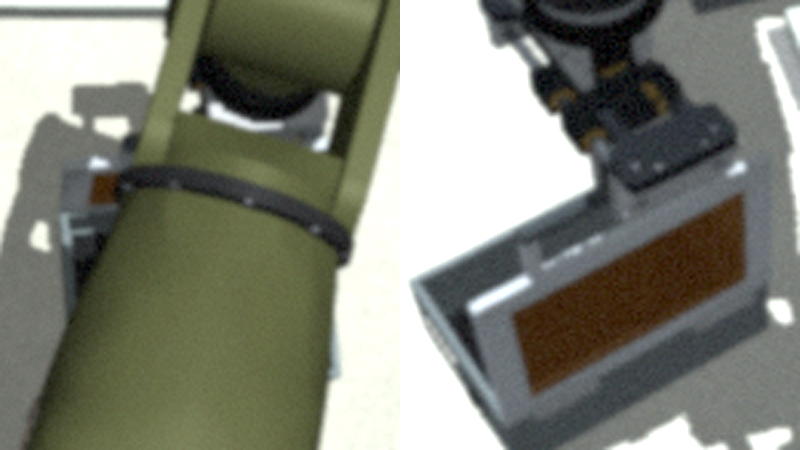

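In the scene view the lid's top corners are at about (769,155) and (470,308). That matches the 1.571 rad prediction, and the arm is still.

```bash
python3 -c "
from station import ctrl
print(ctrl.hand_in())"
```

```text
the job is handed in; nothing more can be done
None
```

The job is handed in: the narrow head stands in its own slot, fully home by the height check, and the lid is still gripped, motionless and straight up at its balance point. One press on the head's top during that check read 55.6 N at the wrist; it came from the closed fingertips, but if they count as gripper body it is over the 40 N limit.

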